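Close the mailing jar on its thread and weigh it

ROBOT

A 7-joint arm with a two-finger parallel gripper is mounted at the origin on the work surface. World frame = base frame: x ahead of the robot, y to its left, z up, the work surface at z = 0. Lengths are in m, angles in rad, forces in N, time in s.
With the tool pointing down it reaches from about 0.4 to 0.85 m from the base axis. Payload 10.4 kg.
Tool frame: the origin (TCP) lies at the very end of the fingers, on their centre line; the grasp point (between the pads) lies manip.hold_point_z behind it (manip.hold_point_z is the distance from the TCP to the grasp point, in m); z points along the fingers, x is the direction in which the jaws open and shut, and the axes are right-handed (so a half turn about z gives the same grasp; the last joint's range is limited). The gripper opens to 85 mm and grips with 20 to 120 N. Pads are 22 mm wide; open, the fingers measure 114 mm over their backs; the gripper's body (76 mm by 85 mm) begins 54 mm behind the grasp point. The pads swing forward as they close: fully open they stand 13 mm farther back than shut.
Start: joints at [-1.371, 0.332, -0.065, 1.46, 0.022, 1.35, -0.088], TCP at [0.138, 0.61, 0.231] pointing down, gripper open.
Joint ranges: [-2.6, 2.6], [-0.5, 2.12], [-1.47, 1.34], [0.16, 2.42], [-1.27, 4.41], [0.06, 2.06], [-2.6, 2.6]. Speed limits (rad/s): [2.22, 2.22, 2.79, 2.79, 3.14, 3.14, 3.14].

INTERFACE

Orientations are given as a unit quaternion [x, y, z, w].
In Python, from workcell import readout, camera, camera_info, manip gives the robot as it stands.
- The arm moves only by the tool play_rows, never from a script. Its argument "rows" is a list of rows, each a list of 3 entries, a list of its own where there are three numbers: the shift along the world's x, y, z in mm, then the turn, a rotation vector about the world's x, y, z in degrees, then the finger opening in mm, from 0 to 85.4. In form: [[[tx, ty, tz], [rx, ry, rz], fingers], ...]. A call has 1 to 12 rows; each row shifts and turns the commanded pose from where the row before left it; what a row does not reach is not made up. A row lasts 1/8 s, in which the tool goes at most 62.5 mm and 10.7 degrees, less where a joint would pass 70% of its speed; a pose out of reach is approached as far as the arm can. A call with a gripper value outside its range is refused whole. The fingers move at their own pace and stop on an object; "force" is the grip in N (left out, the last holds). Time passes only in rows, so rows that do not move let the fingers close. It gives the time, the measured TCP pose, the force and the opening at its end, in the units of the state.
- readout.get_obs(): the state, without advancing time (a new reading comes with each control period).
- camera(name): name is "side" or "top" or "wrist"; returns the picture (384x512x3 uint8, blue, green, red); there is no depth.
- camera_info(name): a dict with "fx", "fy", "cx", "cy" (pixels), "k1" (the pictures are not rectified: a ray, as slopes to the right and down, at radius r is drawn at 1 + k1 r^2 times it, then the intrinsics apply), "world_from_camera" (4x4, takes a point from camera to world coordinates). Camera axes: x right, y up, looking along -z (the intrinsics and any distortion apply to the point x, -y, -z); pixel columns grow to the right and rows downward; lengths in m; the calibration is good to about 2 mm. A picture is of the moment at which its call begins: read the wrist's pose just before it. camera_info takes no time and is no camera call; for the wrist camera it gives the pose at the moment of the call.
- manip.hand_in(): hands the job in, once; it reports no verdict.
The state is a dict: "clock": time; "joint_pos": joint angles; "joint_velocities": joint speeds; "tau": joint torques, N m; "position": TCP position; "ee_rot": TCP orientation; "ft_force": force on the tool from outside, world axes, zero at the start; "torque": the same for the moment, N m; "grip_width": opening from 0.0 (shut) to 1.0 (fully open).
Only numpy, scipy, OpenCV 4.12 (cv2) and the standard library are available. Lean on these libraries where they do the work, as an engineer would, in place of code of your own. Each camera call takes 0.05 s, during which the arm holds its last target.

TASK

The blue screw lid of the white mailing jar was only set on top and has not caught its thread. Leaving it on the jar, turn the lid back (anticlockwise) until it drops into the thread, then screw it forward until it is fully down and snug; then stand the closed jar upright on the steel plate of the scale, setting it down gently, and press the scale's big green key. Leave the other things on the counter where they are.

Things in the scene. Friction and masses are not known exactly. Their poses are not given: they have to be found in the camera images.
- jar: white square wide-mouth plastic jar, 74 x 74 mm, shoulder 92 mm high, about 0.45 kg (hidden, 0.3 to 0.65), loose on the counter; paper label with a green stripe on its +x side. Origin: centre of the underside, z up. When the lid is snug the whole jar starts to turn with it: no harm. The closed jar can be lifted by the lid's grip bar.
- jar_rim (a point): centre of the jar's mouth, 112 mm above its underside, on a 48 mm neck with a right-hand three-start quick thread (27 mm advance per turn).
- lid: blue ribbed screw lid, 67 mm diameter, 23 mm high, 0.06 kg, with a grip bar on top. Origin: centre of the skirt's open underside, z up. It starts resting level and loose on top of the thread, origin 104 to 108 mm above the jar's underside. Lid angle below = its yaw minus the jar's, anticlockwise positive: 0.52 to 1.22 rad at the start.
- lid_mark (a point): end of the grip bar with the white stripe, 26 mm from the lid's axis along the lid's +x, 36 mm above the lid's origin. Turned back to a lid angle of 1.55 to 1.75 rad the lid drops about 9 mm into the thread, to 100 mm above the jar's underside; turned forward from there (clockwise, about a quarter turn) it sinks 6 mm and is snug at angle 0 to -0.1, origin 94 mm above the jar's underside.
- lid_bar (a point): middle of the top of the lid's grip bar, on the lid's axis, 51 mm above the lid's origin. The bar is 56 mm long (along the lid's x), 14 mm wide (y) and stands 28 mm above the lid's top face. The lid turns easily, without pressing: fingers set loosely astride the bar turn it and let it drop and sink by its own weight.
- scale: off-white electronic parcel scale, 340 mm deep (x), 300 mm wide (y), fixed to the counter, its sloped console with display and keys towards the robot (-x). Origin: centre of the underside on the counter, z up.
- scale_plate (a point): centre of the top face of the scale's steel plate, 84 mm above the counter; the plate is level, rigid, flat, 225 mm (along x) by 300 mm (along y), with nothing above it. Axes as the scale.
- weigh_key (a joint): travel of the big green key, m: 0 = up, 0.005 = fully down; counts as pressed beyond 0.003. Springs back; about 1.5 N starts it, 5 N takes it fully down.
- weigh_key_top (a point): centre of the top face of the big green key, 34 x 34 mm, standing 8 mm proud on the right-hand end of the scale's console; the face slopes 0.22 rad, down towards the robot, and may be pressed straight down.
- stamp: bystander: black and grey self-inking stamp, 85 x 58 mm, 98 mm tall; origin centre of the underside
- tub: bystander: clear tub of rubber bands with red lid, 85 mm diameter, 70 mm tall; origin centre of the underside
- tape_roll: bystander: roll of brown tape lying flat, 100 mm diameter, 48 mm tall; origin centre of the underside
Mind the look-alikes: they are no part of the job. Of the things like the lid, leave any that is pink or yellow; of the rest the smaller one is meant.

How it is judged:
On the way, in this order (a step that is already met when the one before it is completed fails the run):
1. the lid, turned back, has dropped into the thread (z of lid in the frame of jar below 0.1038 m and y of lid_mark in the frame of jar above 0.0167 m), for 0.1 s.
2. the lid is screwed forward, fully down and snug (z of lid in the frame of jar below 0.0957 m and x of lid_mark in the frame of jar above 0.0225 m and y of lid_mark in the frame of jar below 0.0055 m and angle between the z axis of lid and the z axis of jar, either way round below 0.06 rad), for 0.2 s.
3. the closed jar stands upright on the scale's plate (all of step 2 and x of jar in the frame of scale_plate between -0.07 and 0.07 m and y of jar in the frame of scale_plate between -0.105 and 0.105 m and z of jar in the frame of scale_plate below 0.004 m and angle between jar's own z axis and vertical below 0.08 rad and contact force between jar and scale above 1.5 N), for 0.2 s.
4. the green key is pressed (value of joint weigh_key above 0.003 m), for 0.02 s.
At the end, for the whole second after the job is handed in: Jar at rest and upright (5 degrees) on the steel plate, its centre within 70 mm (x) and 105 mm (y) of the plate's; lid level, within 1.7 mm of fully down and snug (lid angle +0.2 to -0.5 rad, all from the first drop by turning back); green key pressed after that and up again (all of step 3 and value of joint weigh_key below 0.001 m and linear speed of each of jar, lid below 0.02 m/s); the robot touches nothing.
It fails at once if the lid is taken off the jar (z of lid in the frame of jar above 0.118 m or horizontal distance between lid_mark and jar above 0.06 m).
It fails at once if the jar is tipped over (angle between jar's own z axis and vertical above 0.5 rad).
It fails at once if the jar is slammed or pressed hard on to the scale (over 100 N) (contact force between jar and scale above 100 N).
It fails at once if the jar is let fall on to the scale from over 10 mm (z of jar in the frame of scale_plate above 0.01 m and contact force between the fingers and lid below 0.02 N and contact force between the fingers and jar below 0.02 N and contact force between jar and scale below 0.02 N).
It fails at once if a bystander (stamp, tub, tape roll) is moved over 30 mm (distance of any of stamp, tub, tape_roll from where it was at the start of the episode above 0.03 m).
It also fails if it takes over 64 s, if anything falls off the work surface, if the arm or the gripper's body presses on something with over 40 N, if the wrist force passes 120 N, or if a joint passes its speed limit or range.

## Working session

There is one attempt and no reset: what is moved stays moved. The work goes in short steps, Python scripts to look and compute and a tool call to move; the robot and the scene stay as the last step left them, time stands still between calls to the robot, and variables do not carry over. Pictures are saved under pics/ and viewed, and the job is handed in when it is done.

Besides the shell and the picture viewer there is one more tool, called after "Request:" in YAML: its name, and indented under it one key for each argument. play_rows: Moves the arm, as the interface text tells. Its arguments: {"type":"object","properties":{"rows":{"type":"array"},"force":{"type":"number"}},"required":["rows"]}

```bash
mkdir -p pics; ls; python3 - <<'E'
from workcell import readout, camera, camera_info, manip
import cv2
print(readout.get_obs(), manip.hold_point_z)
for n in ("side","top","wrist"):
    i=camera_info(n); print(n,i)
    cv2.imwrite(f"pics/{n}0.png",camera(n))
E
```

```text
pics
{'clock': 0.0, 'joint_pos': array([-1.37058846,  0.33287035, -0.06473253,  1.46098159,  0.02159481,
        1.34991731, -0.0884682 ]), 'joint_velocities': array([ 0.00072336, -0.00149929,  0.00026596, -0.00063104,  0.00091572,
        0.00117542, -0.00136681]), 'tau': array([-4.22671328e-04, -6.25443435e+01,  4.87813528e-02, -3.91625583e+01,
        1.61670672e-02,  9.45943786e-03,  5.73274019e-05]), 'position': array([0.13800329, 0.60916272, 0.23049775]), 'ee_rot': array([ 7.81308865e-01,  6.24144141e-01, -5.60878074e-04,  4.83521157e-04]), 'ft_force': array([ 0.34407718, -0.55809042, -0.61021311]), 'torque': array([-0.001826  , -0.02222415, -0.01664488]), 'grip_width': 1.003807674133846} 0.0187
side {'fx': 435.547722660559, 'fy': 435.547722660559, 'cx': 258.70014684288583, 'cy': 195.05882539896587, 'k1': -0.022451337411101852, 'world_from_camera': array([[ 0.72008133,  0.40107065, -0.56623777, -0.30952328],
       [-0.6938855 ,  0.4190361 , -0.58560367, -0.74271111],
       [ 0.00240562,  0.81458645,  0.58003718,  0.95406561],
       [ 0.        ,  0.        ,  0.        ,  1.
[... 212 characters left out ...]
1.59811486e-01,
         2.77132743e-01],
       [-9.99824815e-01, -1.87159181e-02, -2.30662382e-04,
         1.02329109e-01],
       [-3.21867676e-03,  1.59779236e-01,  9.87147525e-01,
         1.47565626e+00],
       [ 0.00000000e+00,  0.00000000e+00,  0.00000000e+00,
         1.00000000e+00]])}
wrist {'fx': 329.653952863121, 'fy': 329.653952863121, 'cx': 263.0395637610445, 'cy': 193.1117307670271, 'k1': 0.00027117406264002604, 'world_from_camera': array([[ 0.22044407, -0.92840495, -0.29911312,  0.06130651],
       [ 0.97539819,  0.20929811,  0.06922914,  0.62647533],
       [-0.00166886, -0.30701554,  0.95170304,  0.37273257],
       [ 0.        ,  0.        ,  0.        ,  1.        ]])}
```

View pics/side0.png

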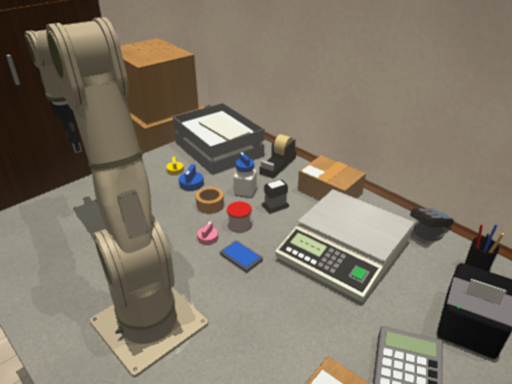

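View pics/top0.png

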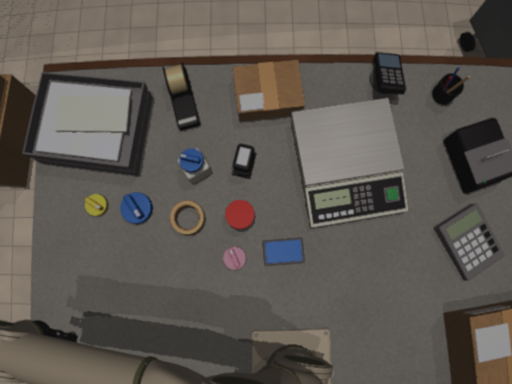

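View pics/wrist0.png

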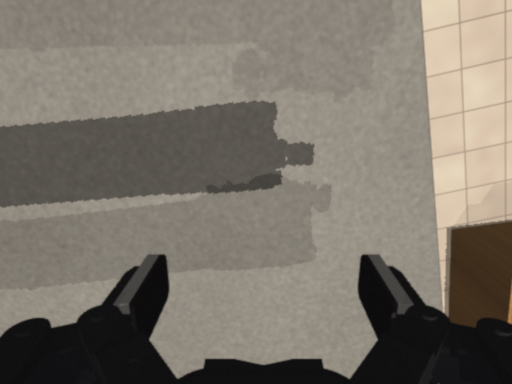

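Four things look like the lid in the top picture: the blue one on the white jar (192,160), a larger blue one lying on the counter (136,208), a yellow one (96,205) and a pink one (234,258). The lid on the jar fits, as it is the smaller of the blue pair. I'll confirm that with enlarged crops.

```bash
cat > h.py <<'E'
import numpy as np, cv2
from workcell import readout, camera, camera_info, manip
def cam(n):
    i=camera_info(n); return i
def proj(i,P):
    T=np.linalg.inv(i["world_from_camera"]); p=T[:3,:3]@np.asarray(P,float)+T[:3,3]
    x,y=p[0]/-p[2],-p[1]/-p[2]; s=1+i["k1"]*(x*x+y*y)
    return np.array([i["fx"]*x*s+i["cx"], i["fy"]*y*s+i["cy"]])
def ray(i,u,v):
    a,b=(u-i["cx"])/i["fx"],(v-i["cy"])/i["fy"]; x,y=a,b
    for _ in range(20):
        s=1+i["k1"]*(x*x+y*y); x,y=a/s,b/s
    T=i["world_from_camera"]; return T[:3,3],T[:3,:3]@np.array([x,-y,-1.])
def atz(i,u,v,z):
    o,d=ray(i,u,v); return o+d*(z-o[2])/d[2]
def crop(img,x0,y0,x1,y1,k,fn):
    cv2.imwrite(fn,cv2.resize(img[y0:y1,x0:x1],None,fx=k,fy=k,interpolation=cv2.INTER_CUBIC))
E
python3 - <<'E'
from h import *
t=cv2.imread("pics/top0.png"); s=cv2.imread("pics/side0.png")
crop(t,80,130,260,280,4,"pics/ct.png")
crop(s,160,130,310,230,5,"pics/cs.png")
i=cam("top")
for n,u,v,z in [("lid",192,160,.15),("biglid",136,208,.04),("key",392,194,.06),("stamp",243,158,.09),("tub",240,214,.07),("tape",187,218,.048)]: print(n,atz(i,u,v,z))
for u,v in [(293,112),(383,99),(403,168),(302,184)]: print("plate",atz(i,u,v,.084))
E
```

```text
lid [0.59450901 0.26878999 0.15      ]
biglid [0.47840656 0.45038337 0.04      ]
key [ 0.50294232 -0.30943299  0.06      ]
stamp [0.61167066 0.12847064 0.09      ]
tub [0.45146356 0.13997957 0.07      ]
tape [0.44514253 0.29599115 0.048     ]
plate [ 0.75070626 -0.02154249  0.084     ]
plate [ 0.79014276 -0.2964938   0.084     ]
plate [ 0.57593513 -0.34114686  0.084     ]
plate [ 0.53320833 -0.04000646  0.084     ]
```

View pics/ct.png

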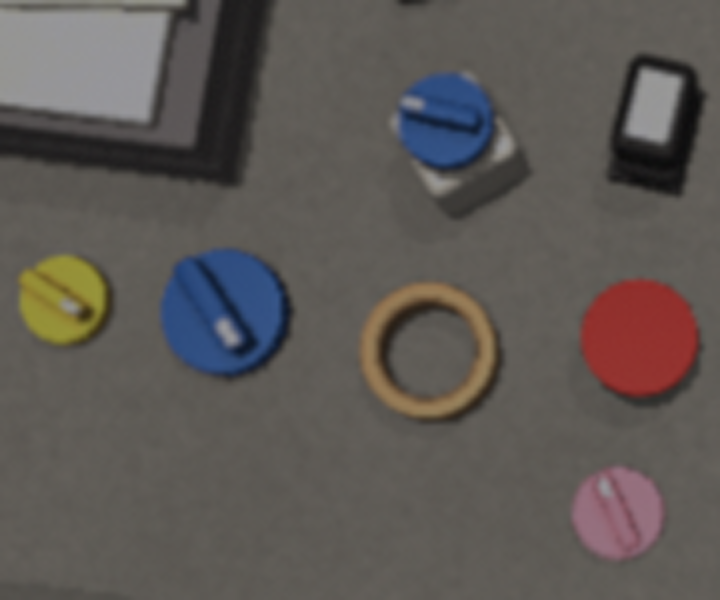

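View pics/cs.png

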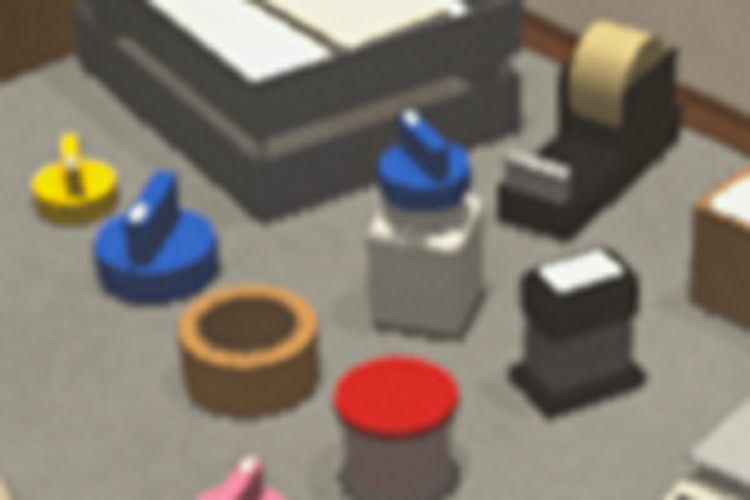

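The crops confirm it. The smaller blue lid is on the white jar, with its white bar end pointing left and slightly up (crop 412,103). The other blue lid is clearly larger and lies on the counter. Next I'll move above the jar.

Request:
play_rows:
  rows:
    - [[30,-24,4],[0,0,-8],85]
    - [[40,-30,4],[0,0,-8.5],85]
    - [[44,-32,2],[0,0,-8.5],85]
    - [[44,-32,2],[0,0,-8.5],85]
    - [[44,-32,2],[0,0,-8.5],85]
    - [[44,-32,2],[0,0,-8.5],85]
    - [[44,-32,2],[0,0,-8.5],85]
    - [[44,-32,2],[0,0,-8.5],85]
    - [[44,-32,0],[0,0,-8.5],60]
    - [[44,-32,0],[0,0,-8.5],50]
    - [[35,-31,0],[0,0,-8.5],50]
    - [[0,0,0],[0,0,0],50]

```text
clock: 1.65
position: [0.5976, 0.2641, 0.2507]
ee_rot: [0.99, -0.141, 0.0, 0.001]
ft_force: [-0.0, 0.3, 0.4]
grip_width: 0.582
```

```bash
cat > look.py <<'E'
import sys
from h import *
from scipy.spatial.transform import Rotation as R
k=sys.argv[1]
def st():
    o=readout.get_obs(); x=R.from_quat(o["ee_rot"]).as_matrix()
    print(round(o["clock"],2),o["position"].round(4),"xyaw",np.degrees(np.arctan2(x[1,0],x[0,0])).round(1),"tool z",x[:,2].round(3),"F",o["ft_force"].round(2),"g",round(o["grip_width"]*85.4,1),"q",o["joint_pos"].round(2))
st()
for n in sys.argv[2:]:
    i=cam(n); np.save(f"pics/{n}{k}.npy",i,allow_pickle=True); cv2.imwrite(f"pics/{n}{k}.png",camera(n))
E
python3 look.py 1 wrist top side
```

```text
1.65 [0.5976 0.2641 0.2507] xyaw -16.2 tool z [ 0.001 -0.003 -1.   ] F [-0.05  0.28  0.35] g 49.7 q [-0.81  0.4   0.45  1.37 -0.17  1.41 -0.65]
```

View pics/wrist1.png

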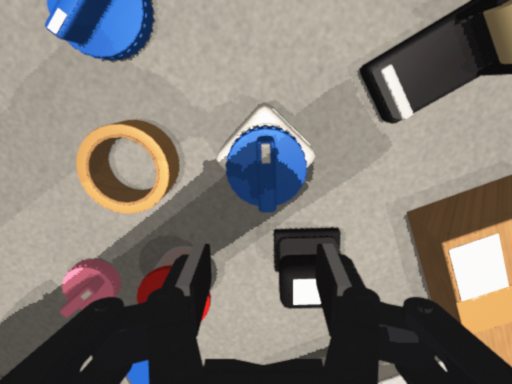

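```bash
python3 - <<'E'
from h import *
crop(cv2.imread("pics/wrist1.png"),205,90,330,215,5,"pics/cw1.png")
i=np.load("pics/wrist1.npy",allow_pickle=True).item(); print(i["world_from_camera"].round(3))
E
```

```text
[[ 0.96   0.266  0.086  0.62 ]
 [-0.279  0.913  0.298  0.34 ]
 [ 0.001 -0.31   0.951  0.393]
 [ 0.     0.     0.     1.   ]]
```

View pics/cw1.png

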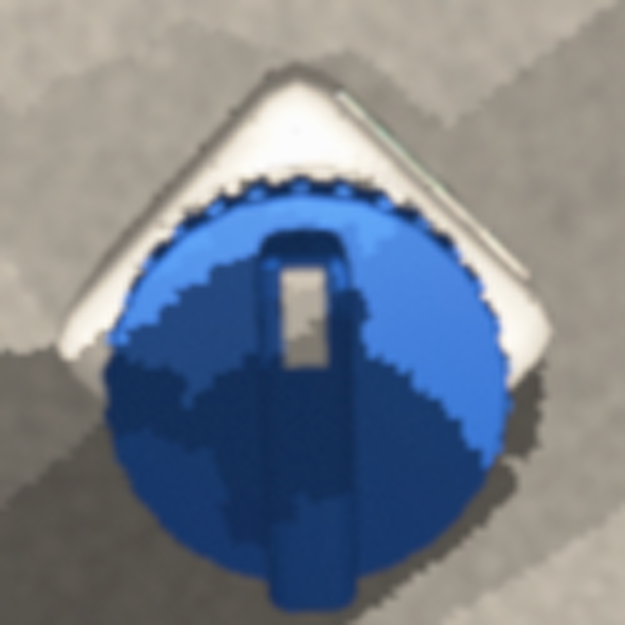

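```bash
python3 - <<'E'
from h import *
i=np.load("pics/wrist1.npy",allow_pickle=True).item()
f=lambda x,y,z:atz(i,205+x/5-.4,90+y/5-.4,z)
print("disc c",f(308,388,.129),"L",f(108,375,.129),"R",f(508,375,.129))
a,b=f(308,260,.157),f(313,600,.157); print("bar",a,b,(a+b)/2,np.linalg.norm(a-b),np.degrees(np.arctan2(*(a-b)[[1,0]])))
L,T,Rr=f(60,345,.092),f(292,72,.092),f(550,330,.092)
print(L,T,Rr,"centre",(L+Rr)/2)
print("yaw from edge sides", np.degrees(np.arctan2(*(T-L)[[1,0]])),np.degrees(np.arctan2(*(T-Rr)[[1,0]]))-90,np.linalg.norm(T-L),np.linalg.norm(T-Rr))
e1,e2=f(110,270,.092),f(235,115,.092); print(np.degrees(np.arctan2(*(e2-e1)[[1,0]])))
e1,e2=f(360,130,.092),f(510,285,.092); print(np.degrees(np.arctan2(*(e1-e2)[[1,0]]))-90)
E
```

```text
disc c [0.60455681 0.27782874 0.129     ] L [0.57373778 0.28907156 0.129     ] R [0.63658957 0.27077717 0.129     ]
bar [0.61134559 0.30245776 0.157     ] [0.59769947 0.25224331 0.157     ] [0.60452253 0.27735053 0.157     ] 0.05203563496929113 74.7966408156593
[0.56053383 0.28986028 0.092     ] [0.61553222 0.32484535 0.092     ] [0.64848412 0.26720243 0.092     ] centre [0.60450897 0.27853135 0.092     ]
yaw from edge sides 32.46088592957497 29.754687048673702 0.06518264625894578 0.0663967917424221
33.80209106062035
28.879540627509115
```

```bash
python3 - <<'E'
from h import *
for n in ("top","side"):
    i=cam(n)
    im=cv2.imread(f"pics/{n}0.png")
    im=cv2.resize(im,None,fx=1,fy=1)
    k=6; u,v=proj(i,[.6045,.2775,.129]).astype(int); print(u,v)
    x0,y0=u-40,v-30
    c=cv2.resize(im[y0:y0+60,x0:x0+80],None,fx=k,fy=k,interpolation=cv2.INTER_CUBIC)
    for z,r in ((.129,.0335),(.106,.0335)):
        pts=np.array([(proj(i,[.6045+r*np.cos(a),.2775+r*np.sin(a),z])-[x0,y0]+.5)*k for a in np.linspace(0,6.28,60)]).astype(int)
        cv2.polylines(c,[pts],True,(0,255,255),1)
    cv2.imwrite(f"pics/o{n}.png",c)
E
```

```text
189 158
244 161
```

View pics/otop.png

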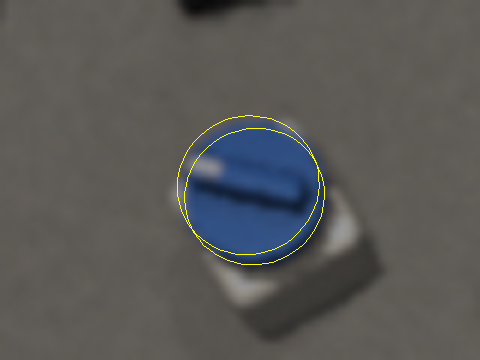

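View pics/oside.png

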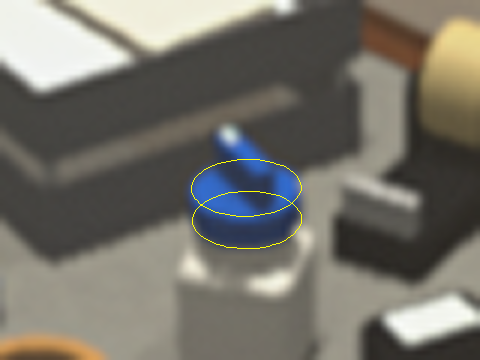

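Request:
play_rows:
  rows:
    - [[6.5,13,-20],[0,0,1],34]
    - [[0,0,-30],[0,0,0],34]
    - [[0,0,-30],[0,0,0],34]
    - [[0,0,-25],[0,0,0],34]
    - [[0,0,-10],[0,0,0],34]
    - [[0,0,0],[0,0,0],34]
  force: 20

```text
clock: 2.55
position: [0.6009, 0.2824, 0.1354]
ee_rot: [0.992, -0.128, -0.001, 0.0]
ft_force: [-0.2, 0.5, 0.4]
grip_width: 0.394
```

```bash
python3 look.py 2 wrist
```

```text
2.55 [0.6009 0.2824 0.1354] xyaw -14.7 tool z [-0.001 -0.001 -1.   ] F [-0.16  0.47  0.42] g 33.6 q [-0.81  0.5   0.41  1.48 -0.21  1.2  -0.62]
```

View pics/wrist2.png

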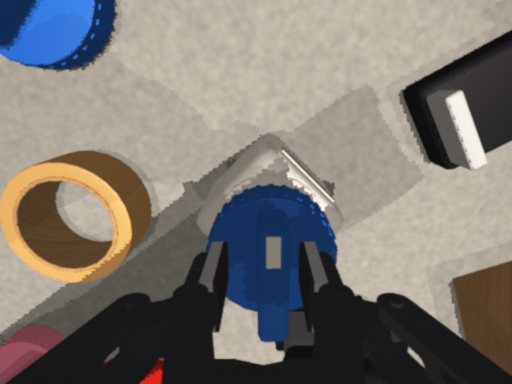

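Request:
play_rows:
  rows:
    - [[3,-5,0],[0,0,0],30]
    - [[0,0,0],[0,0,0],17]
    - [[0,0,0],[0,0,0],17]
    - [[0,0,0],[0,0,0],17]

```text
clock: 3.1
position: [0.6046, 0.2767, 0.1365]
ee_rot: [0.992, -0.128, 0.0, -0.0]
ft_force: [-0.4, -0.4, 0.1]
grip_width: 0.199
```

```bash
python3 look.py 3 wrist
```

```text
3.1 [0.6046 0.2767 0.1365] xyaw -14.8 tool z [ 0.  0. -1.] F [-0.45 -0.42  0.06] g 17.0 q [-0.8   0.5   0.41  1.48 -0.21  1.2  -0.61]
```

View pics/wrist3.png

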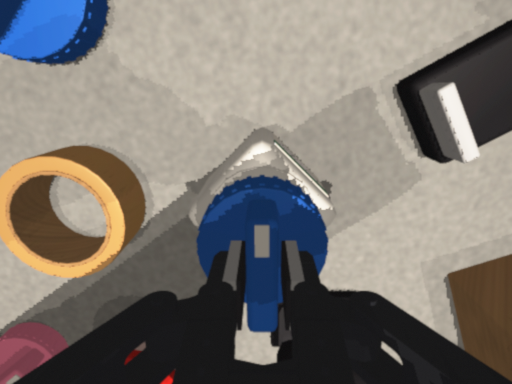

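Request:
play_rows:
  rows:
    - [[0,0,0],[0,0,3],17]
    - [[0,0,0],[0,0,6],17]
    - [[0,0,0],[0,0,6],17]
    - [[0,0,0],[0,0,6],17]
    - [[0,0,0],[0,0,6],17]
    - [[0,0,0],[0,0,6],17]
    - [[0,0,0],[0,0,6],17]
    - [[0,0,0],[0,0,6],17]
    - [[0,0,0],[0,0,6],17]
    - [[0,0,0],[0,0,6],17]
    - [[0,0,0],[0,0,3],17]
    - [[0,0,0],[0,0,0],17]

```text
clock: 4.65
position: [0.6045, 0.2766, 0.1363]
ee_rot: [0.923, 0.384, -0.0, -0.0]
ft_force: [-0.1, -0.5, -0.8]
grip_width: 0.202
```

```bash
python3 look.py 4 wrist side
```

```text
4.65 [0.6045 0.2766 0.1363] xyaw 45.2 tool z [-0.  0. -1.] F [-0.07 -0.48 -0.81] g 17.3 q [-0.66  0.48  0.22  1.47 -0.11  1.2   0.37]
```

View pics/wrist4.png

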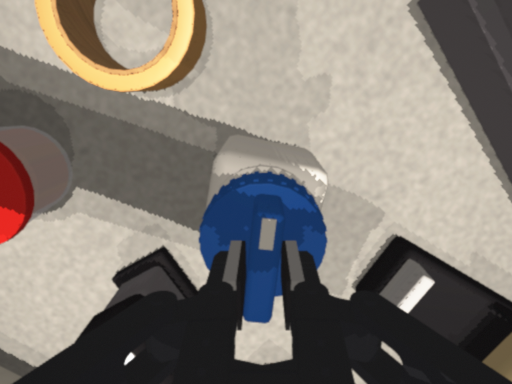

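View pics/side4.png

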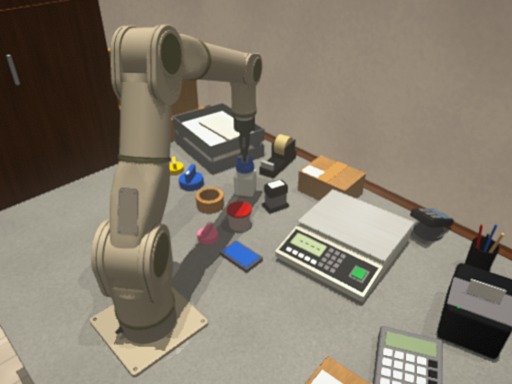

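```bash
python3 - <<'E'
from h import *
crop(cv2.imread("pics/wrist3.png"),180,115,345,345,2.4,"pics/a.png")
crop(cv2.imread("pics/wrist4.png"),180,115,345,345,2.4,"pics/b.png")
cv2.imwrite("pics/ab.png",np.hstack([cv2.imread("pics/a.png"),cv2.imread("pics/b.png")]))
E
```

```text
(no output)
```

View pics/ab.png

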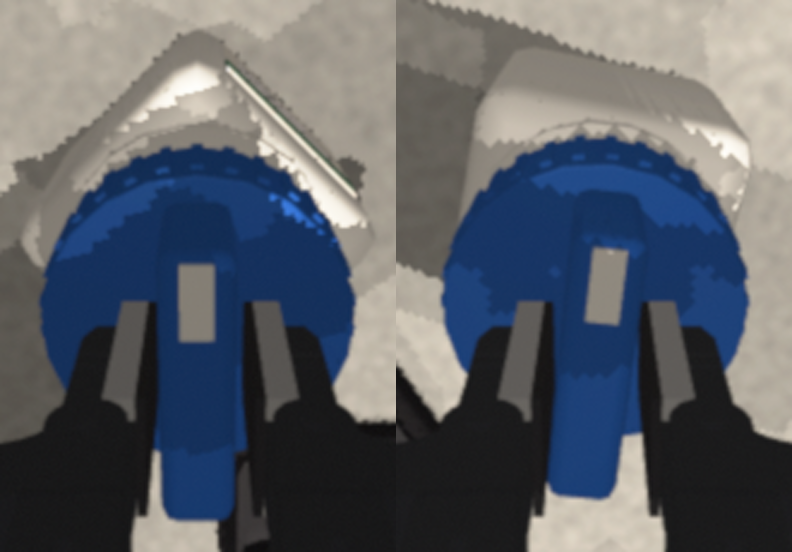

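```bash
python3 - <<'E'
from h import *
from scipy.optimize import brentq
for k,L,Rr,y in ((3,41,355,310),(4,443-396,749-396,300)):
    i=np.load(f"pics/wrist{k}.npy",allow_pickle=True).item()
    p=lambda x,y,z:atz(i,180+x/2.4-.3,115+y/2.4-.3,z)
    print(k,"z",brentq(lambda z:np.linalg.norm(p(L,y,z)-p(Rr,y,z))-.067,.05,.2))
    st=[(178,264),(215,264),(178,342),(215,342)] if k==3 else [(593-396,246),(629-396,250),(584-396,322),(620-396,326)]
    for zz in (.15,.157): 
        P=[p(*s,zz) for s in st]; d=P[0]-P[2]; e=P[1]-P[3]
        print(zz,np.degrees(np.arctan2(*(d+e)[[1,0]])),"w",np.linalg.norm(P[0]-P[1]),"l",np.linalg.norm(d))
    if k==4:
        a,b=p(476-396,120,.092),p(460-396,230,.092); print("L edge",np.degrees(np.arctan2(*(a-b)[[1,0]])))
        a,b=p(540-396,50,.092),p(690-396,78,.092); print("top edge",np.degrees(np.arctan2(*(a-b)[[1,0]])))
    for z in (.112,.129): print(z,[[ (proj(i,[.6045,.277,z])+[s*np.hypot(0,0),0]).round(1).tolist()] for s in (1,)])
E
```

```text
3 z 0.12600883635117194
0.15 75.19211605768265 w 0.006525225708971961 l 0.015425364101494674
0.157 75.19211605768264 w 0.0061702080289873775 l 0.0145861169672995
0.112 [[[262.5, 234.9]]]
0.129 [[[262.5, 249.3]]]
4 z 0.12114199740383307
0.15 129.29761087866717 w 0.006345864316976356 l 0.014853477438354168
0.157 129.29761087866706 w 0.006000140222571052 l 0.014044256695577167
L edge 124.54657131881328
top edge -145.31448322726678
0.112 [[[263.9, 235.1]]]
0.129 [[[264.0, 249.5]]]
```

```bash
python3 - <<'E'
from h import *
a=cv2.imread("pics/side0.png");b=cv2.imread("pics/side4.png")
for n,m in((a,"a"),(b,"b")): crop(n,222,145,272,205,8,f"pics/{m}.png")
cv2.imwrite("pics/ab2.png",np.hstack([cv2.imread("pics/a.png"),cv2.imread("pics/b.png")])[:, :800])
i=cam("side")
for z in (.106,.129,.100,.123): print(z,proj(i,[.6045,.2775,z]))
E
```

```text
0.106 [244.66726549 167.07084242]
0.129 [244.56546124 161.71770972]
0.1 [244.69356246 168.4528227 ]
0.123 [244.5921728 163.1227397]
```

View pics/ab2.png

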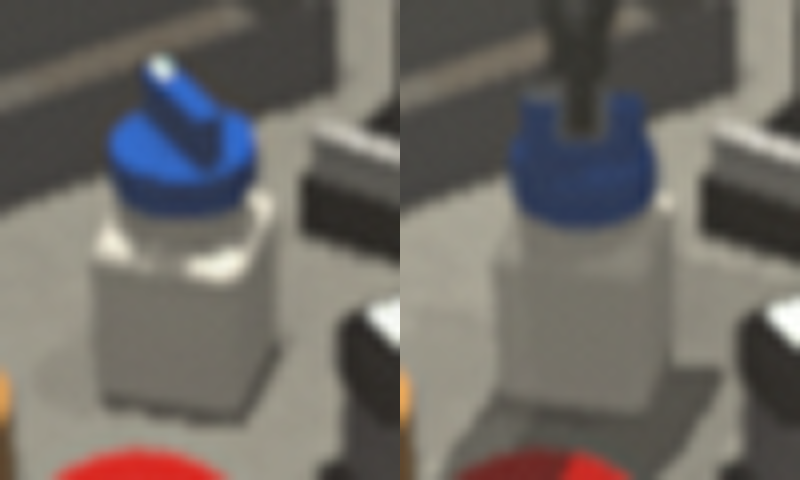

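The lid has dropped: in the side view its skirt edge sits about 1.7 px (~7 mm) lower, and its angle to the jar is about 95°. Now I'll screw it forward, following it down a little.

Request:
play_rows:
  rows:
    - [[0,0,0],[0,0,-4],17]
    - [[0,0,0],[0,0,-7],17]
    - [[0,0,0],[0,0,-7],17]
    - [[0,0,-1],[0,0,-7],17]
    - [[0,0,-1],[0,0,-7],17]
    - [[0,0,-1],[0,0,-7],17]
    - [[0,0,-1],[0,0,-7],17]
    - [[0,0,-1],[0,0,-7],17]
    - [[0,0,-1],[0,0,-7],17]
    - [[0,0,-1],[0,0,-7],17]
    - [[0,0,-1],[0,0,-7],17]
    - [[0,0,0],[0,0,-6],17]

```text
clock: 6.25
position: [0.6054, 0.2771, 0.1304]
ee_rot: [0.954, -0.301, 0.001, -0.001]
ft_force: [-2.2, -0.4, 8.7]
grip_width: 0.197
```

Request:
play_rows:
  rows:
    - [[0,0,0],[0,0,-6],17]
    - [[0,0,0],[0,0,-6],17]
    - [[0,0,0],[0,0,-6],17]
    - [[0,0,0],[0,0,-6],17]
    - [[0,0,0],[0,0,-6],17]
    - [[0,0,0],[0,0,-5],17]
    - [[0,0,0],[0,0,-5],17]
    - [[0,0,0],[0,0,0],17]

```text
clock: 7.25
position: [0.6048, 0.277, 0.1288]
ee_rot: [0.795, -0.607, 0.0, -0.0]
ft_force: [-0.6, 0.9, 3.1]
grip_width: 0.201
```

```bash
python3 look.py 5 wrist side;python3 - <<'E'
from h import *
a=cv2.imread("pics/side4.png");b=cv2.imread("pics/side5.png")
for n,m in((a,"a"),(b,"b")): crop(n,222,145,272,205,8,f"pics/{m}.png")
cv2.imwrite("pics/ab3.png",np.hstack([cv2.imread("pics/a.png"),cv2.imread("pics/b.png")])[:, :800])
crop(cv2.imread("pics/wrist5.png"),160,100,360,345,2.4,"pics/cw5.png")
E
```

```text
7.25 [0.6048 0.277  0.1288] xyaw -74.8 tool z [ 0.001  0.    -1.   ] F [-0.56  0.86  3.05] g 17.1 q [-0.94  0.55  0.62  1.5  -0.33  1.2  -1.58]
```

View pics/cw5.png

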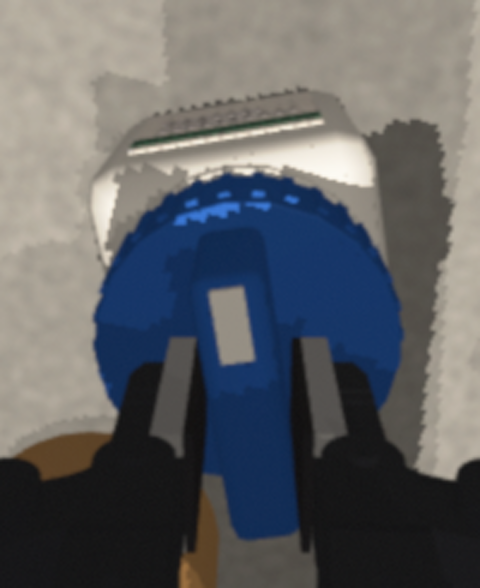

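View pics/ab3.png

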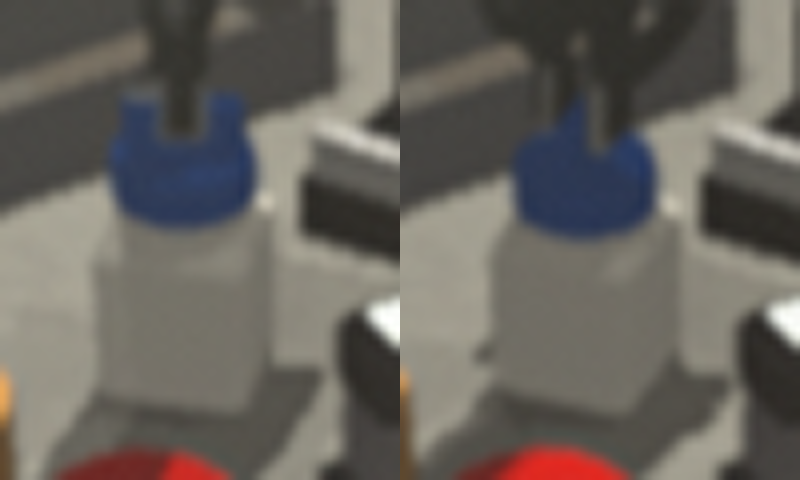

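```bash
python3 - <<'E'
from h import *
i=np.load("pics/wrist5.npy",allow_pickle=True).item()
p=lambda x,y,z:atz(i,160+x/2.4-.3,100+y/2.4-.3,z)
P=[p(*s,.14) for s in [(207,290),(244,286),(218,366),(256,360)]]
d=P[0]-P[2]+P[1]-P[3]; print("lid",np.degrees(np.arctan2(d[1],d[0])))
a,b=p(130,147,.085),p(322,117,.085); e=a-b; print("jar",np.degrees(np.arctan2(e[1],e[0]))-90)
from scipy.optimize import brentq
print("z",brentq(lambda z:np.linalg.norm(p(95,330,z)-p(402,330,z))-.067,.05,.2))
E
```

```text
lid 22.86576296995458
jar 24.252876509669534
z 0.1137575639056891
```

The lid is snug: its angle to the jar is about -1.4° and the jar has begun turning with it. Now I'll go deeper on the bar, grip and lift.

Request:
play_rows:
  rows:
    - [[0,0,-4],[0,0,-4],17]
    - [[0,0,-4],[0,0,-4],17]
    - [[0,0,0],[0,0,0],8]
    - [[0,0,0],[0,0,0],8]
    - [[0,0,0],[0,0,0],8]
    - [[0,0,0],[0,0,0],8]
  force: 70

```text
clock: 8.1
position: [0.6073, 0.278, 0.124]
ee_rot: [0.751, -0.661, 0.001, -0.004]
ft_force: [2.0, 2.9, 18.8]
grip_width: 0.144
```

Request:
play_rows:
  rows:
    - [[0,0,3],[0,0,0],8]
    - [[0,0,8],[0,0,0],8]
    - [[0,0,15],[0,0,0],8]
    - [[0,0,20],[0,0,0],8]
    - [[0,0,20],[0,0,0],8]
    - [[0,0,20],[0,0,0],8]
    - [[0,0,20],[0,0,0],8]
    - [[0,0,20],[0,0,0],8]
    - [[0,0,14],[0,0,0],8]
    - [[0,0,0],[0,0,0],8]

```text
clock: 9.35
position: [0.6051, 0.2766, 0.2616]
ee_rot: [0.75, -0.661, 0.0, -0.001]
ft_force: [1.2, -0.1, -6.3]
grip_width: 0.144
```

```bash
python3 look.py 6 wrist side top
```

```text
9.35 [0.6051 0.2766 0.2616] xyaw -82.8 tool z [ 0.002  0.001 -1.   ] F [ 1.17 -0.14 -6.29] g 12.3 q [-0.97  0.47  0.69  1.33 -0.29  1.44 -1.74]
```

View pics/wrist6.png

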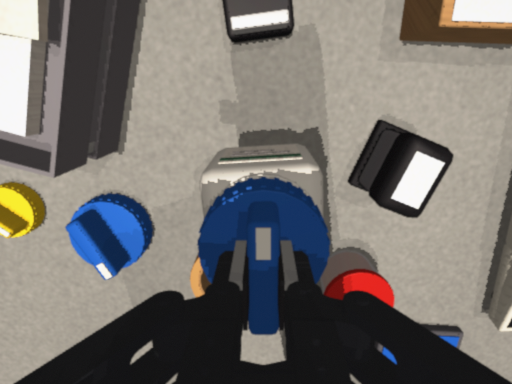

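View pics/side6.png

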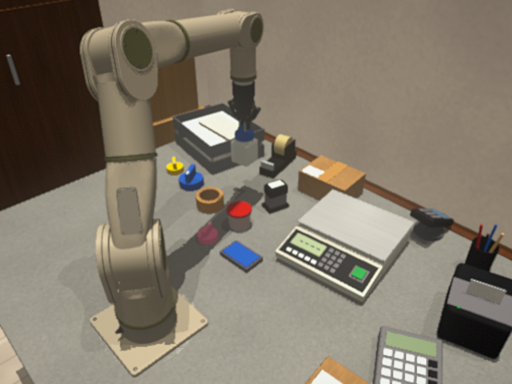

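The jar is lifted and held level, with a load of about 6 N on the wrist. I'll carry it over the stamp to the plate.

Request:
play_rows:
  rows:
    - [[2,-12,2],[0,0,0],8]
    - [[3,-25,2],[0,0,0],8]
    - [[4,-32,0],[0,0,0],8]
    - [[4,-32,0],[0,0,0],8]
    - [[4,-32,0],[0,0,0],8]
    - [[4,-32,0],[0,0,0],8]
    - [[4,-32,0],[0,0,0],8]
    - [[4,-32,0],[0,0,0],8]
    - [[4,-32,0],[0,0,0],8]
    - [[4,-32,0],[0,0,0],8]
    - [[4,-32,0],[0,0,0],8]
    - [[4,-32,0],[0,0,0],8]

```text
clock: 11.0
position: [0.6488, -0.084, 0.2647]
ee_rot: [0.75, -0.662, 0.0, 0.0]
ft_force: [0.3, -0.1, -6.0]
grip_width: 0.145
```

Request:
play_rows:
  rows:
    - [[4,-30,0],[0,0,0],8]
    - [[4,-25,0],[0,0,0],8]
    - [[3,-15,0],[0,0,0],8]
    - [[2,-9,-5],[0,0,0],8]
    - [[0,0,-12],[0,0,0],8]
    - [[0,0,-12],[0,0,0],8]
    - [[0,0,0],[0,0,0],8]

```text
clock: 11.88
position: [0.6621, -0.1579, 0.2336]
ee_rot: [0.751, -0.661, -0.001, 0.0]
ft_force: [-0.2, -0.4, -5.8]
grip_width: 0.149
```

```bash
python3 look.py 7 wrist side top
```

```text
11.88 [ 0.6621 -0.1579  0.2336] xyaw -82.7 tool z [-0.003  0.001 -1.   ] F [-0.23 -0.36 -5.79] g 12.7 q [-0.34  0.55  0.78  1.32 -0.38  1.42 -1.03]
```

View pics/top7.png

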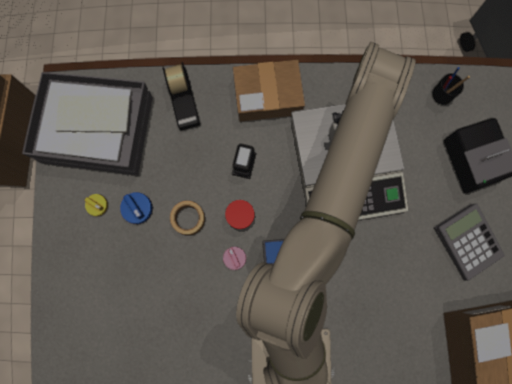

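View pics/side7.png

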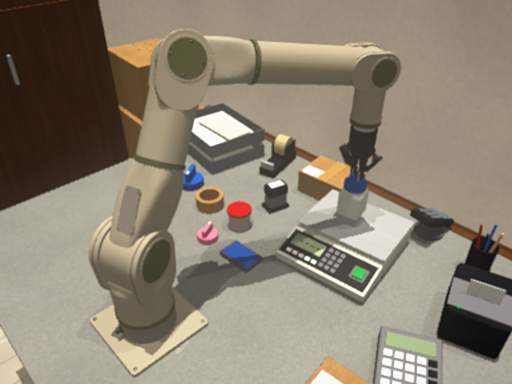

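View pics/wrist7.png

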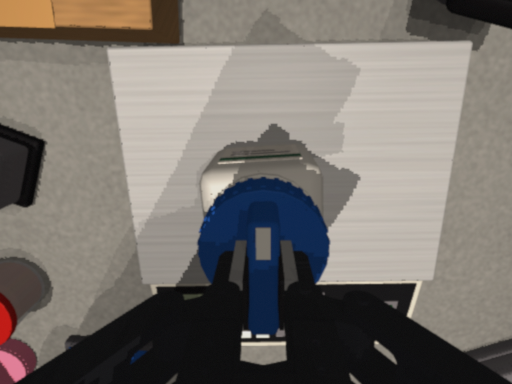

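```bash
python3 - <<'E'
from h import *
i=np.load("pics/wrist7.npy",allow_pickle=True).item()
P=np.array([atz(i,u,v,.084) for u,v in [(109,48),(471,42),(432,278),(142,285)]]); print(P,P.mean(0))
a,b,c,d=P
print([np.linalg.norm(x) for x in (a-b,b-c,c-d,d-a)]); e=a-b+d-c; print("yaw",np.degrees(np.arctan2(e[1],e[0]))-90)
E
```

```text
[[ 0.75342228 -0.02002621  0.084     ]
 [ 0.79535872 -0.31053689  0.084     ]
 [ 0.57844981 -0.34184013  0.084     ]
 [ 0.53232327 -0.04999953  0.084     ]] [ 0.66488852 -0.18060069  0.084     ]
[np.float64(0.2935219257827435), np.float64(0.21915603051299656), np.float64(0.2954633479879503), np.float64(0.22312142791534242)]
yaw 8.59909820916252
```

The plate centre is (0.665, -0.18) and the jar is about 22 mm from it, well inside the tolerance. I'll lower it gently.

Request:
play_rows:
  rows:
    - [[1,-8,-6],[0,0,0],8]
    - [[0,-4,-5],[0,0,0],8]
    - [[0,0,-4],[0,0,0],8]
    - [[0,0,-3],[0,0,0],8]
    - [[0,0,-2],[0,0,0],8]
    - [[0,0,-2],[0,0,0],8]
    - [[0,0,0],[0,0,0],8]

```text
clock: 12.9
position: [0.6636, -0.1713, 0.2132]
ee_rot: [0.75, -0.661, -0.0, 0.0]
ft_force: [-0.0, 0.4, -5.5]
grip_width: 0.149
```

Request:
play_rows:
  rows:
    - [[0,0,-1],[0,0,0],8]
    - [[0,0,-1],[0,0,0],8]
    - [[0,0,0],[0,0,0],8]

```text
clock: 13.28
position: [0.6635, -0.1714, 0.2112]
ee_rot: [0.75, -0.661, -0.0, 0.0]
ft_force: [1.0, -0.5, -5.6]
grip_width: 0.143
```

Request:
play_rows:
  rows:
    - [[0,0,-1],[0,0,0],8]
    - [[0,0,-1],[0,0,0],8]
    - [[0,0,0],[0,0,0],8]

```text
clock: 13.65
position: [0.6635, -0.1714, 0.2092]
ee_rot: [0.75, -0.661, -0.0, 0.0]
ft_force: [0.2, -0.1, -5.0]
grip_width: 0.142
```

Request:
play_rows:
  rows:
    - [[0,0,-1],[0,0,0],8]
    - [[0,0,0],[0,0,0],8]

```text
clock: 13.9
position: [0.6636, -0.1714, 0.2083]
ee_rot: [0.75, -0.661, 0.0, 0.0]
ft_force: [0.3, -0.1, -5.4]
grip_width: 0.145
```

Request:
play_rows:
  rows:
    - [[0,0,-1],[0,0,0],8]
    - [[0,0,0],[0,0,0],8]

```text
clock: 14.15
position: [0.6637, -0.1717, 0.2082]
ee_rot: [0.75, -0.661, 0.0, -0.0]
ft_force: [-2.7, 0.2, 2.1]
grip_width: 0.144
```

The force went from -5.4 N to +2.1 N, so the jar is standing on the plate. I'll release and rise.

Request:
play_rows:
  rows:
    - [[0,0,0],[0,0,0],20]
    - [[0,0,0],[0,0,0],32]
    - [[0,0,0],[0,0,0],36]
    - [[0,0,0],[0,0,0],36]
    - [[0,0,8],[0,0,0],36]
    - [[0,0,25],[0,0,0],36]
    - [[0,0,35],[0,0,0],36]
    - [[0,0,30],[0,0,0],36]
    - [[0,0,0],[0,0,0],36]

```text
clock: 15.28
position: [0.6643, -0.1722, 0.3086]
ee_rot: [0.75, -0.661, 0.002, -0.001]
ft_force: [0.6, -0.2, -0.2]
grip_width: 0.419
```

```bash
python3 look.py 8 wrist side top; python3 - <<'E'
from h import *
crop(cv2.imread("pics/side8.png"),270,150,430,300,5,"pics/cs8.png")
crop(cv2.imread("pics/top8.png"),285,90,415,230,4,"pics/ct8.png")
E
```

```text
15.28 [ 0.6643 -0.1722  0.3086] xyaw -82.8 tool z [ 0.004 -0.001 -1.   ] F [ 0.62 -0.2  -0.15] g 35.8 q [-0.3   0.53  0.79  1.18 -0.37  1.56 -1.03]
```

View pics/wrist8.png

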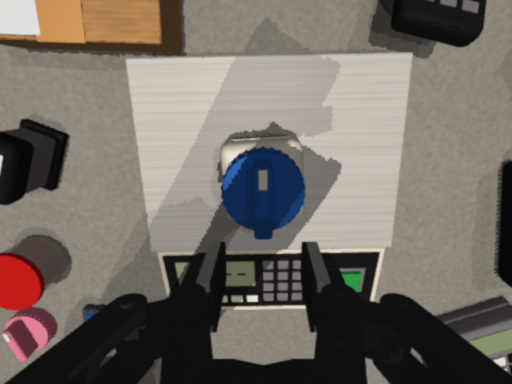

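View pics/cs8.png

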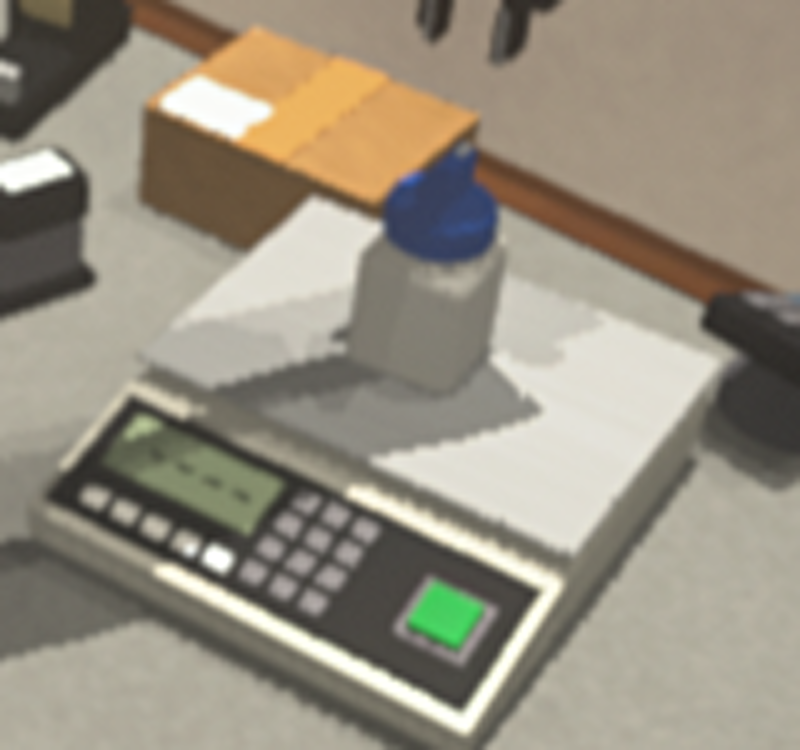

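View pics/ct8.png

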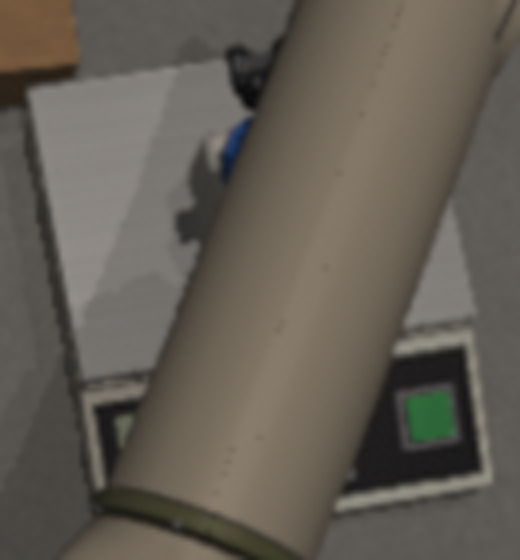

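The jar stands on the plate with the lid snug, in line with the jar. I'll triangulate the green key from the side (359,272), top (393,194) and wrist (352,281) views.

```bash
python3 - <<'E'
from h import *
obs=[("side",359.0,272.2),("top",392.5,193.8)]
A=np.zeros((3,3));b=np.zeros(3)
for n,u,v in obs:
    o,d=ray(cam(n),u,v); d/=np.linalg.norm(d); M=np.eye(3)-np.outer(d,d); A+=M;b+=M@o
X=np.linalg.solve(A,b); print(X, [proj(cam(n),X)-[u,v] for n,u,v in obs])
i=np.load("pics/wrist8.npy",allow_pickle=True).item(); print(proj(i,X), atz(i,352,281,X[2]))
E
```

```text
[ 0.50338061 -0.31043432  0.06334586] [array([-0.19288833,  0.04148673]), array([ 0.12700839, -0.13725994])]
[348.49912756 285.58197227] [ 0.51097318 -0.31366873  0.06334586]
```

Request:
play_rows:
  rows:
    - [[-15,-13,0],[0,0,0],0]
    - [[-30,-26,0],[0,0,0],0]
    - [[-30,-26,0],[0,0,0],0]
    - [[-30,-26,0],[0,0,0],0]
    - [[-30,-26,0],[0,0,0],0]
    - [[-20,-17,-20],[0,0,0],0]
    - [[-5,-5,-40],[0,0,0],0]
    - [[0,0,-50],[0,0,0],0]
    - [[0,0,-50],[0,0,0],0]
    - [[0,0,-40],[0,0,0],0]
    - [[0,0,0],[0,0,0],0]

```text
clock: 16.8
position: [0.5006, -0.3099, 0.1028]
ee_rot: [0.75, -0.661, -0.003, 0.001]
ft_force: [0.2, -0.1, 0.4]
grip_width: -0.003
```

```bash
python3 look.py 9 wrist side; python3 - <<'E'
from h import *
crop(cv2.imread("pics/side9.png"),310,180,420,300,5,"pics/cs9.png")
E
```

```text
16.8 [ 0.5006 -0.3099  0.1028] xyaw -82.8 tool z [-0.006  0.002 -1.   ] F [ 0.19 -0.11  0.37] g -0.3 q [-0.16  0.46  0.81  1.74 -0.36  1.11 -0.68]
```

View pics/wrist9.png

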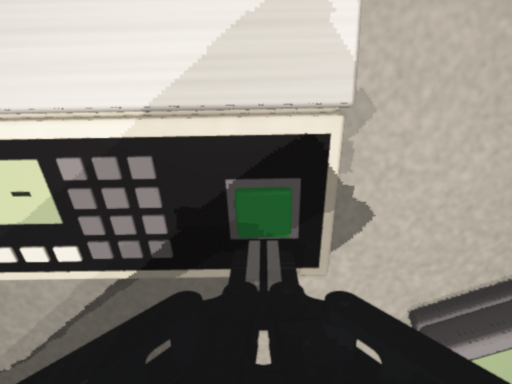

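View pics/cs9.png

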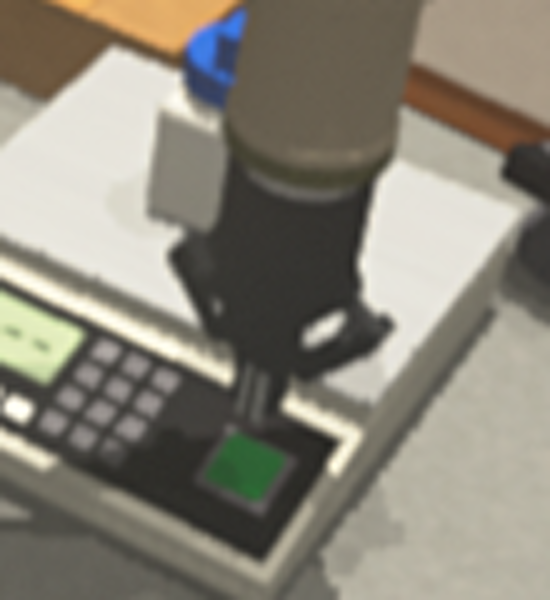

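```bash
python3 - <<'E'
from h import *
i=np.load("pics/wrist9.npy",allow_pickle=True).item()
for z in (.055,.06,.063,.066): print(z,atz(i,264,211,z))
a,b=atz(i,235,211,.063),atz(i,293,211,.063); print(np.linalg.norm(a-b))
E
```

```text
0.055 [ 0.50615413 -0.31006245  0.055     ]
0.06 [ 0.50809149 -0.30981332  0.06      ]
0.063 [ 0.50925391 -0.30966384  0.063     ]
0.066 [ 0.51041632 -0.30951437  0.066     ]
0.03422481360577209
```

Request:
play_rows:
  rows:
    - [[5,0,-12],[0,0,0],0]
    - [[0,0,-15],[0,0,0],0]
    - [[0,0,-7],[0,0,0],0]
    - [[0,0,-2],[0,0,0],0]
    - [[0,0,0],[0,0,0],0]

```text
clock: 17.52
position: [0.5085, -0.3106, 0.0694]
ee_rot: [0.75, -0.661, 0.0, 0.0]
ft_force: [0.3, -0.6, 0.1]
grip_width: -0.0
```

Request:
play_rows:
  rows:
    - [[0,0,-2],[0,0,0],0]
    - [[0,0,-2],[0,0,0],0]
    - [[0,0,0],[0,0,0],0]

```text
clock: 17.9
position: [0.5086, -0.3104, 0.0652]
ee_rot: [0.75, -0.661, -0.0, 0.0]
ft_force: [-0.5, 0.4, -0.2]
grip_width: 0.003
```

Request:
play_rows:
  rows:
    - [[0,0,-1],[0,0,0],0]
    - [[0,0,-1],[0,0,0],0]
    - [[0,0,0],[0,0,0],0]

```text
clock: 18.27
position: [0.5087, -0.3104, 0.0634]
ee_rot: [0.75, -0.661, 0.0, -0.0]
ft_force: [0.2, 0.3, 1.9]
grip_width: 0.0
```

Request:
play_rows:
  rows:
    - [[0,0,-1],[0,0,0],0]
    - [[0,0,-1],[0,0,0],0]
    - [[0,0,0],[0,0,0],0]

```text
clock: 18.65
position: [0.509, -0.3104, 0.0615]
ee_rot: [0.75, -0.661, 0.0, -0.0]
ft_force: [1.3, 0.3, 3.4]
grip_width: 0.003
```

Request:
play_rows:
  rows:
    - [[0,0,-1],[0,0,0],0]
    - [[0,0,-1],[0,0,0],0]
    - [[0,0,0],[0,0,0],0]

```text
clock: 19.02
position: [0.5089, -0.3105, 0.0595]
ee_rot: [0.75, -0.661, 0.0, -0.0]
ft_force: [2.3, 0.3, 3.9]
grip_width: 0.001
```

Request:
play_rows:
  rows:
    - [[0,0,-1],[0,0,0],0]
    - [[0,0,-1],[0,0,0],0]
    - [[0,0,0],[0,0,0],0]

```text
clock: 19.4
position: [0.509, -0.3106, 0.0582]
ee_rot: [0.75, -0.661, 0.0, -0.0]
ft_force: [0.6, 2.6, 12.2]
grip_width: -0.001
```

The force rose through about 4 N and jumped to 12 N at the end stop after about 5 mm of travel, so the key went fully down. I'll withdraw and check.

Request:
play_rows:
  rows:
    - [[0,0,6],[0,0,0],0]
    - [[0,0,20],[0,0,0],0]
    - [[-10,0,35],[0,0,0],0]
    - [[-25,-25,35],[0,0,0],0]
    - [[-30,-30,30],[0,0,0],0]
    - [[-20,-30,20],[0,0,0],0]
    - [[0,-30,0],[0,0,0],0]
    - [[0,-20,0],[0,0,0],0]
    - [[0,0,0],[0,0,0],0]
    - [[0,0,0],[0,0,0],0]

```text
clock: 20.65
position: [0.4235, -0.4447, 0.2034]
ee_rot: [0.75, -0.661, -0.0, -0.0]
ft_force: [-0.6, 0.3, 0.1]
grip_width: 0.001
```

```bash
python3 look.py 10 side top; python3 - <<'E'
from h import *
crop(cv2.imread("pics/side10.png"),270,150,430,300,5,"pics/cs10.png")
E
```

```text
20.65 [ 0.4235 -0.4447  0.2034] xyaw -82.8 tool z [-0.     0.001 -1.   ] F [-0.63  0.27  0.09] g 0.1 q [ 0.06  0.43  0.89  1.57 -0.34  1.31 -0.45]
```

View pics/cs10.png

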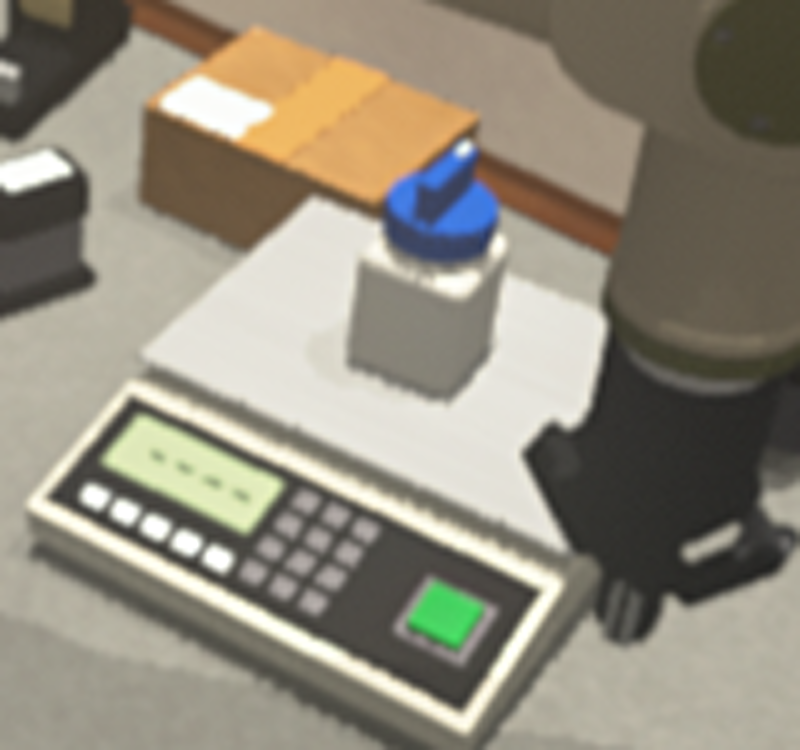

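View pics/top10.png

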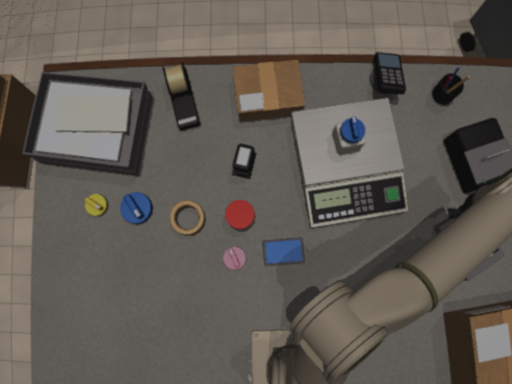

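```bash
python3 - <<'E'
from h import *
i=cam("side"); im=cv2.imread("pics/side10.png"); k=10; x0,y0=330,165
c=cv2.resize(im[y0:y0+70,x0:x0+50],None,fx=k,fy=k,interpolation=cv2.INTER_CUBIC)[:600]
X,Y=.6635,-.1715
pp=lambda P:((proj(i,P)-[x0,y0]+.5)*k).astype(int)
for z,col in ((.201,(0,255,255)),(.178,(0,255,255))):
    cv2.polylines(c,[np.array([pp([X+.0335*np.cos(a),Y+.0335*np.sin(a),z]) for a in np.linspace(0,6.28,60)])],True,col,1)
yaw=np.radians(8)
for z in (.084,.176):
    cv2.polylines(c,[np.array([pp([X+.0523*np.cos(a+yaw),Y+.0523*np.sin(a+yaw),z]) for a in np.pi/4+np.pi/2*np.arange(4)])],True,(0,0,255),1)
cv2.imwrite("pics/o10.png",c)
E
```

```text
(no output)
```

View pics/o10.png

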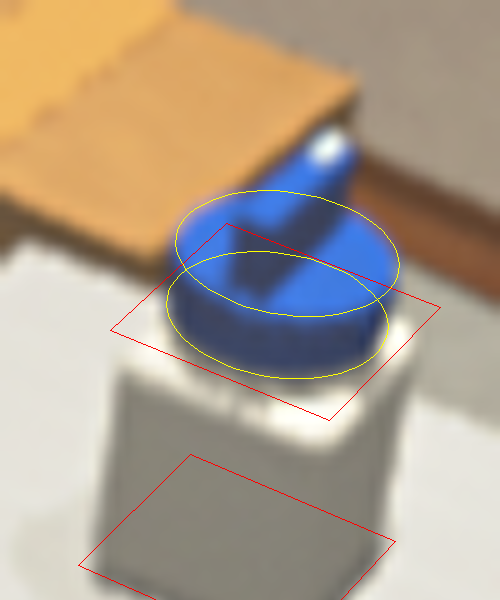

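The overlay agrees: the skirt edge is at the predicted snug height on the plate, the jar is upright and central, and the key is back up. Handing in.

```bash
python3 -c "
from workcell import manip; print(manip.hand_in())"
```

```text
the job is handed in; nothing more can be done
None
```

I turned the lid back until it dropped into the thread, then screwed it forward until it was snug and the jar began turning with it. I carried the closed jar by its grip bar to the scale, set it down with about 2 N of extra push, and pressed the green key. I handed in at about 21 s of the 64 s allowed; no verdict was reported.

**Lid drop:** the lid's skirt edge sat about 7 mm lower in the side view, though the coarser wrist view suggested about 5 mm.

**Snug:** after screwing, the lid angle measured about -1.4°. The lid's height on the scale matched the fully-down position in the side overlay.

**Jar position:** it stands upright about 10 mm from the plate's centre.

**Key:** the force rose to 12 N at the end stop after about 5 mm of travel. The last picture shows the key up again and the arm clear of everything.

**Bystanders:** the stamp, tub and tape roll look unmoved in the last top view.

**Disagreements:** in the final overlay the jar's shoulder edge was drawn about 3 px higher than it appears. I put this down to its rounded edges, since the lid and base matched. The wrist camera put the key about 5 mm away from the side and top estimate, but the key face covered the difference.

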